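# Seat a tapered tap plug

## Task

Take the green-handled plug out of the blue block and set it in the socket of the metal tap with its handle across the hose tails. Then keep pressing it down steadily, with no more than about 15 N, while you turn it until the handle lies in line with the hose tails, so that it wedges fully home with its collar down on the tap's rim and stays there by itself. Leave the beaker, the vial and the tape roll where they are.

Things in the scene. Friction and masses are not known exactly. Their poses are not given: they have to be found in the camera images.
- plug_handle (a point): Centre of the plug's handle: a flat green upright paddle, 40 mm wide along its own x, 11 mm thick along its own y, 42 mm tall; this point is 21 mm below its top and 22 mm above the top of the collar. z is the plug's axis, pointing up. Grip it across its thickness from above, with 35 N or more for the turning.
- plug_collar (a point): Same plug, same axes: centre of the underside of its green collar (34 mm diameter, 5 mm thick), on its axis, 27 mm below the handle's centre. Under it a white cone, 42 mm long, diameter 25 mm at the collar, 13 mm at the tip (8 degrees half angle). Weight about 120 g. It starts upright in the blue block, collar on its top. Fully home, this point is at tap_mouth.
- tap_mouth (a point): Centre of the upper rim of the tap's socket, 75 mm above the worktop when unloaded, on the socket's upright axis; x is the line of the two hose tails, z is up. The socket is a cone of the plug's taper, 23 mm wide at the mouth, with a springy white plastic liner. Put in without force, the plug touches the liner with its collar 8 mm above the rim.
- tap_base: Grey base plate of the tap, 104 x 66 x 8 mm (x, y, z), screwed down; origin under its centre. On it, on a black rubber buffer, stands the tap's round aluminium head, 50 mm diameter; hose tails stick out 66 mm along +x and -x, 34 mm up; red marks on the rim show their line.
- tap_head (a joint): How far the tap's head has sunk on its rubber buffer, m: 0 unloaded, straight down, about 4 N per mm of press (12 N: 0.003). Pushed straight down with 15 N the plug jams about 2 to 4 mm short of home; while it is being turned (up to about 0.4 N m) under a press of 9 to 13 N it slides home within about 1 to 2 rad of turning, to and fro counts too, and stays wedged when let go.
- plug_block: Blue plastic block with two holes, 56 x 100 x 52 mm (its own x, y, z), fixed; origin at the centre of its underside. The holes are 25 mm wide at y = -24 and +24 mm; the plug stands in the one at +24 mm.
- beaker_mid (a point): Small glass beaker, 44 mm diameter, 56 mm tall, with pink filling; point half-way up. A bystander.
- red_vial_mid (a point): Vial with red cap, 25 mm diameter, 51 mm tall; point half-way up. A bystander.
- tape_mid (a point): Roll of cream tape lying flat, 68 mm diameter, 18 mm tall; point half-way up. A bystander.

How it is judged (in metres and radians):
On the way:
1. the plug stands in the tap's socket with its handle across the hose tails (within about 35 degrees), not yet home (horizontal distance between plug_collar and tap_mouth below 0.004 m and z of plug_collar in the frame of tap_mouth between 0.002 and 0.012 m and angle between the x axis of plug_handle and the x axis of tap_mouth, either way round above 0.96 rad), for 0.1 s.
At the end, for the whole second after the job is handed in: The plug stands upright and still in the tap, its collar within 1.5 mm of the rim, its handle within 11 degrees of the line of the hose tails, let go and staying there (horizontal distance between plug_collar and tap_mouth below 0.003 m and z of plug_collar in the frame of tap_mouth below 0.0015 m and angle between the x axis of plug_handle and the x axis of tap_mouth, either way round below 0.2 rad and angle between plug_handle's own z axis and vertical below 0.06 rad and linear speed of plug below 0.01 m/s); the robot touches nothing.
It fails at once if the plug is pressed down on the tap with more than about 18 N (the tap's head sinks more than 4.5 mm) (value of joint tap_head above 0.0045 m).
It fails at once if the beaker is disturbed (distance of beaker_mid from where it was at the start of the episode above 0.02 m).
It fails at once if the vial is disturbed (distance of red_vial_mid from where it was at the start of the episode above 0.02 m).
It fails at once if the tape roll is disturbed (distance of tape_mid from where it was at the start of the episode above 0.02 m).
It also fails if it takes over 58 s, if anything falls off the work surface, if the arm or the gripper's body presses on something with over 40 N, if the wrist force passes 120 N, or if a joint passes its speed limit or range.

## Robot

A 6-joint arm with a two-finger parallel gripper is mounted at the origin on a cart in front of the work surface, level with it; the furniture and walls round the work are solid. World frame = base frame: x ahead of the robot, y to its left, z up, the work surface at z = 0. Lengths are in mm, angles in rad, forces in N, time in s.
With the tool pointing down it reaches from about 275 to 750 mm from the base axis. Payload 10.2 kg.
Tool frame: the origin (TCP) lies between the finger pads; the fingertips stand ctrl.tips_ahead ahead of it and the grasp point (between the pads) lies 8 mm behind it (ctrl.tips_ahead is the distance from the TCP to the fingertips, in mm); z points along the fingers, y is the direction in which the jaws open and shut (so a half turn about z gives the same grasp; the last joint's range is limited). The gripper opens to 85 mm and grips with 20 to 120 N. Pads are 22 mm wide; open, the fingers measure 114 mm over their backs; the gripper's body (76 mm by 85 mm) begins 54 mm behind the grasp point. The pads swing forward as they close: fully open they stand 13 mm farther back than shut.
Start: joints at [-1.363, 0.313, 1.498, -0, 1.331, -0.223], TCP at [219.227, -477.044, 242.294] pointing down, gripper open.
Joint ranges: [-2.94, 2.94], [-0.97, 2.17], [0.19, 2.56], [-1.23, 4.37], [0.02, 3.11], [-2.88, 2.88]. Speed limits (rad/s): [2.39, 2.39, 3.01, 3.14, 3.14, 3.14].

## Interface

Orientations are given as a unit quaternion [w, x, y, z].
In Python, from rig import ctrl gives the robot as it stands. The module is installed in compiled form; this text tells all that it offers.
- The arm moves only by the tool move_arm, never from a script. Its argument "motion" is a list of rows, each an object with "offset": the shift along the tool's x, y, z in m, a list of three; "angular": the turn, a rotation vector about the tool's x, y, z in degrees, a list of three; "jaw": the finger opening in m, from 0 to 0.0854. In form: [{"offset": [tx, ty, tz], "angular": [ax, ay, az], "jaw": jaw}, ...]. A call has 1 to 5 rows; each row is the pose to reach, as a shift and turn from the pose commanded when the call began, along the tool's axes at that moment; what a row does not reach only later rows make up. A row lasts 1/8 s, in which the tool goes at most 62.5 mm and 10.7 degrees, less where a joint would pass 70% of its speed; a pose out of reach is approached as far as the arm can. A call with a gripper value outside its range is refused whole. The fingers move at their own pace and stop on an object; "squeeze" is the grip in N (left out, the last holds). Time passes only in rows, so rows that repeat a pose let the fingers close. It gives the time, the measured TCP pose, the force and the opening at its end, in the units of the state.
- ctrl.sense(): the state, without advancing time (a new reading comes with each control period).
- ctrl.capture(name): name is "side" or "top" or "wrist"; returns a dict with "img" (420x560x3 uint8, red, green, blue), "intrinsics" (3x3 intrinsics, pixels), "rvec" (rotation vector, rad) and "tvec" (3), from world to camera coordinates, as OpenCV has them. Camera axes: x right, y down, z forward; pixel columns grow to the right and rows downward; lengths in mm; the calibration is good to about 2 mm. A picture is of the moment at which its call begins. There is no depth.
- ctrl.finish_job(): hands the job in, once; it reports no verdict.
The state is a dict: "time_s": time; "joints": joint angles; "dq": joint speeds; "tau": joint torques, N m; "eef_pos": TCP position; "ee_rot": TCP orientation; "force": force on the tool from outside, world axes, zero at the start; "wrist_torque": the same for the moment, N m; "grip_width": opening from 0.0 (shut) to 1.0 (fully open).
Only numpy, scipy, OpenCV 4.12 (cv2) and the standard library are available. Lean on these libraries where they do the work, as an engineer would, in place of code of your own. Each camera call takes 0.05 s, during which the arm holds its last target. There are 200 camera calls.

## Working session

There is one attempt and no reset: what is moved stays moved. The work goes in short steps, Python scripts to look and compute and a tool call to move; the robot and the scene stay as the last step left them, time stands still between calls to the robot, and variables do not carry over. Pictures are saved under pics/ and viewed, about 8 in all and at most 12, crops included, and the job is handed in when it is done.

Besides the shell and the picture viewer there is one more tool, called as name([rows], argument=value, ...), one row to a line, values as JSON. move_arm: Moves the arm, as the interface text tells. Its arguments: {"type":"object","properties":{"motion":{"type":"array","items":{"type":"object","properties":{"offset":{"type":"array","items":{"type":"number"}},"angular":{"type":"array","items":{"type":"number"}},"jaw":{"type":"number"}}}},"squeeze":{"type":"number"}},"required":["motion"]}

```bash
mkdir -p pics
python3 - <<'E'
from rig import ctrl
import cv2,numpy as np
s=ctrl.sense();print({k:np.round(v,3).tolist() for k,v in s.items()},ctrl.tips_ahead)
for n in ["top","side"]:
    c=ctrl.capture(n);np.savez(n+"0.npz",**c)
    cv2.imwrite(f"pics/{n}0.png",c["img"][:,:,::-1])
    R=cv2.Rodrigues(c["rvec"])[0];print(n,c["intrinsics"].tolist(),(-R.T@np.ravel(c["tvec"])).round(1),R.round(3).tolist())
E
```

```text
{'time_s': 0.0, 'joints': [-1.363, 0.313, 1.498, -0.0, 1.331, -0.223], 'dq': [0.001, -0.001, 0.001, 0.001, -0.001, 0.0], 'tau': [-0.0, -41.226, -25.975, -0.0, 0.004, -0.0], 'eef_pos': [219.156, -476.791, 241.725], 'ee_rot': [-0.001, 0.977, 0.214, -0.0], 'force': [0.111, 0.097, 0.416], 'wrist_torque': [0.022, 0.04, 0.014], 'grip_width': 1.002} 11.0
top [[429.212564457702, 0.0, 272.8798062365533], [0.0, 429.212564457702, 217.82111408575645], [0.0, 0.0, 1.0]] [ 289.2  -28.8 1343.4] [[0.007, -1.0, -0.005], [-0.976, -0.005, -0.216], [0.216, 0.007, -0.976]]
side [[482.307974827887, 0.0, 282.675562224719], [0.0, 482.307974827887, 206.31479288956064], [0.0, 0.0, 1.0]] [  523.2 -1280.6   838.4] [[1.0, -0.031, 0.003], [-0.013, -0.512, -0.859], [0.028, 0.859, -0.512]]
```

View pics/top0.png

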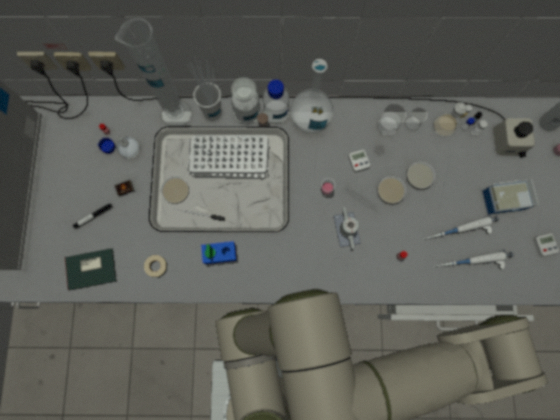

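View pics/side0.png

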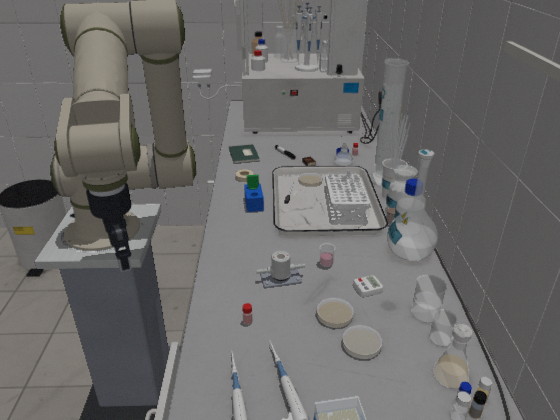

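The top view shows the tap at (350,226), the blue block at (219,253) with the plug at (210,252), the beaker at (328,188), the vial at (403,256) and the tape at (155,266). The side view agrees.

```bash
cat > h.py <<'E'
from rig import ctrl
import cv2,numpy as np
from scipy.spatial.transform import Rotation as Ro
def ray(c,px,z):
    R=cv2.Rodrigues(c["rvec"])[0];o=-R.T@np.ravel(c["tvec"])
    d=R.T@np.linalg.inv(c["intrinsics"])@[px[0],px[1],1]
    return (o+d*(z-o[2])/d[2]).round(1)
def proj(c,p): return cv2.projectPoints(np.array([p],float),c["rvec"],c["tvec"],c["intrinsics"],None)[0].ravel().round(1)
def tri(c1,p1,c2,p2):
    P=[c["intrinsics"]@np.c_[cv2.Rodrigues(c["rvec"])[0],np.ravel(c["tvec"])] for c in(c1,c2)]
    X=cv2.triangulatePoints(P[0],P[1],np.array(p1,float),np.array(p2,float)).ravel();return (X[:3]/X[3]).round(1)
def rot(s): return Ro.from_quat(np.roll(s["ee_rot"],-1))
def move(p,yawdeg=None):
    """offset (m) in tool axes and yaw change to point p (mm), tool y axis at world angle yawdeg (mod 180), tool down"""
    s=ctrl.sense();M=rot(s);off=M.inv().apply(np.array(p)-s["eef_pos"])/1000
    out=[off.round(4).tolist()]
    if yawdeg is not None:
        y=M.as_matrix()[:,1];cur=np.degrees(np.arctan2(y[1],y[0]))
        d=(yawdeg-cur+90)%180-90; out+=["world yaw change %.1f -> tool rz %.1f"%(d,-d)]
    return out+[M.as_matrix().round(3).tolist()]
def mask(img,name):
    h=cv2.cvtColor(img,cv2.COLOR_RGB2HSV)
    lo,hi={"green":((45,80,30),(85,255,255)),"blue":((100,150,60),(125,255,255)),"red":((0,120,60),(8,255,255))}[name]
    return cv2.inRange(h,lo,hi)
def blobs(img,name,amin=15):
    cs,_=cv2.findContours(mask(img,name),cv2.RETR_EXTERNAL,cv2.CHAIN_APPROX_NONE)
    return [(cv2.contourArea(k),[np.round(v,1) for v in cv2.minAreaRect(k)]) for k in cs if cv2.contourArea(k)>=amin]
E
python3 - <<'E'
from h import *
t=dict(np.load("top0.npz"));s=dict(np.load("side0.npz"))
for n in("green","blue"):
  print(n,blobs(t["img"],n),blobs(s["img"],n))
print("tap",ray(t,(350,226),75),ray(s,(281,256),75))
print("tails",ray(t,(345,210),42),ray(t,(353,248),42))
print("block",ray(t,(219,253),52),"plug",ray(t,(210,252),99),ray(s,(253,181),78))
print("beaker",ray(t,(328,188),28),"vial",ray(t,(403,256),25),"tape",ray(t,(155,266),9))
a=t["img"][180:300,140:420];a=a[:, :, ::-1]
b=s["img"][150:300,200:350][:,:,::-1]
l=cv2.resize(a,(800,343),interpolation=cv2.INTER_CUBIC)
cv2.imwrite("pics/crop0.png",l)
E
```

```text
green [(33.5, [array([ 72.3, 268.7]), array([20.2,  9.8]), np.float64(74.1)]), (69.5, [array([208.3, 251. ]), array([12.4,  8.7]), np.float64(50.2)])] [(125.5, [array([252.5, 181.5]), array([13., 11.]), np.float64(90.0)])]
blue [(445.5, [array([218.5, 252.5]), array([18.8, 32.8]), np.float64(83.3)]), (116.0, [array([106.5, 145. ]), array([13.4, 12. ]), np.float64(45.0)]), (21.5, [array([470.5, 120.5]), array([5., 5.]), np.float64(90.0)]), (171.5, [array([275.5,  87.5]), array([15., 15.]), np.float64(90.0)])] [(78.5, [array([465.9, 386.8]), array([11.1,  9.8]), np.float64(18.4)]), (361.5, [array([253.7, 197.5]), array([26.7, 17.3]), np.float64(83.7)]), (124.0, [array([411. , 186.5]), array([15., 10.]), np.float64(90.0)]), (113.0, [array([351. ,  87.5]), array([ 9., 14.]), np.float64(90.0)])]
tap [ 545.4 -252.6   75. ] [ 553.2 -256.1   75. ]
tails [ 602.8 -244.5   42. ] [ 483.5 -265.4   42. ]
block [464.4 142.4  52. ] plug [460.8 162.5  99. ] [470.4 163.8  78. ]
beaker [ 678.  -194.9   28. ] vial [ 462.1 -421.5   25. ] tape [428.4 346.    9. ]
```

View pics/crop0.png

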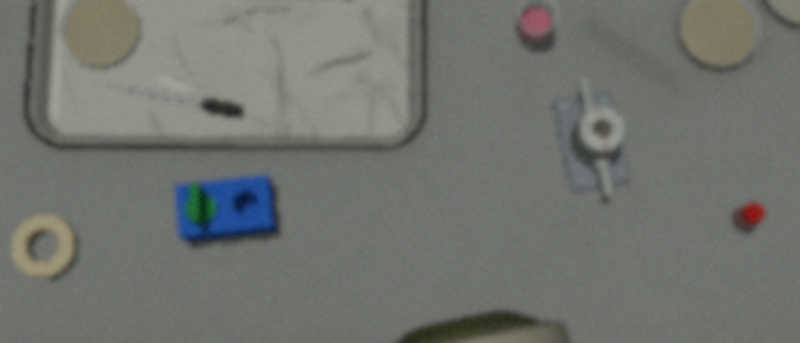

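The crop shows the plug in the block's left hole, with its handle roughly along world x. The tap is at (600,130) in the crop, and its tails lie about 10° from world x.

Run:
```python
from h import *
print(move((462,163,220),-90))
```

```text
[[0.4878, -0.4799, 0.0225], 'world yaw change -24.7 -> tool rz 24.7', [[0.909, 0.418, -0.0], [0.418, -0.909, 0.001], [0.0, -0.001, -1.0]]]
```

move_arm([
  {"offset": [0.17, -0.17, 0.0], "angular": [0, 0, 0], "jaw": 0.085},
  {"offset": [0.17, -0.17, 0.0], "angular": [0, 0, 0], "jaw": 0.085},
  {"offset": [0.17, -0.17, 0.0], "angular": [0, 0, 0], "jaw": 0.085},
  {"offset": [0.17, -0.17, 0.0], "angular": [0, 0, 0], "jaw": 0.085},
  {"offset": [0.17, -0.17, 0.0], "angular": [0, 0, 0], "jaw": 0.085},
])

```text
time_s: 0.72
eef_pos: [303.4, -249.1, 242.4]
ee_rot: [-0.0, 0.976, 0.216, 0.0]
force: [-0.9, -0.4, 0.4]
grip_width: 0.989
```

move_arm([
  {"offset": [0.17, -0.17, 0.0], "angular": [0, 0, 0], "jaw": 0.085},
  {"offset": [0.17, -0.17, 0.0], "angular": [0, 0, 0], "jaw": 0.085},
  {"offset": [0.17, -0.17, 0.0], "angular": [0, 0, 0], "jaw": 0.085},
  {"offset": [0.17, -0.17, 0.0], "angular": [0, 0, 0], "jaw": 0.085},
  {"offset": [0.17, -0.17, 0.0], "angular": [0, 0, 0], "jaw": 0.085},
])

```text
time_s: 1.35
eef_pos: [386.8, -24.1, 242.1]
ee_rot: [-0.0, 0.976, 0.216, -0.0]
force: [0.3, -0.5, 0.5]
grip_width: 0.992
```

move_arm([
  {"offset": [0.148, -0.14, 0.022], "angular": [0, 0, 24.7], "jaw": 0.085},
  {"offset": [0.148, -0.14, 0.022], "angular": [0, 0, 24.7], "jaw": 0.085},
  {"offset": [0.148, -0.14, 0.022], "angular": [0, 0, 24.7], "jaw": 0.085},
  {"offset": [0.148, -0.14, 0.022], "angular": [0, 0, 24.7], "jaw": 0.085},
  {"offset": [0.148, -0.14, 0.022], "angular": [0, 0, 24.7], "jaw": 0.085},
])

```text
time_s: 1.98
eef_pos: [463.0, 163.2, 219.3]
ee_rot: [0.0, 1.0, 0.001, -0.001]
force: [0.1, 0.3, 0.1]
grip_width: 0.989
```

Run:
```python
from h import *
s=ctrl.sense();print(s["time_s"],s["eef_pos"],s["joints"])
c=ctrl.capture("wrist");np.savez("w1.npz",**c);cv2.imwrite("pics/w1.png",c["img"][:,:,::-1])
R=cv2.Rodrigues(c["rvec"])[0];print((-R.T@np.ravel(c["tvec"])).round(1),R.round(3).tolist())
print(blobs(c["img"],"green",50),blobs(c["img"],"blue",50));print(move((464,163,220),-90))
```

```text
1.975 [462.95510908 163.18915859 219.26910531] [ 9.97628777e-02  2.58578877e-01  1.63216073e+00 -1.35371396e-04
  1.25243107e+00  1.66941066e+00]
[528.6 164.1 350.8] [[0.001, -1.0, 0.002], [-0.966, -0.0, 0.259], [-0.259, -0.002, -0.966]]
[(846.0, [array([272.1, 200.2]), array([30.5, 42.8]), np.float64(24.2)])] [(2371.0, [array([297.4, 187.9]), array([46.9, 93.9]), np.float64(83.7)])]
[[0.0013, -0.0009, -0.0004], 'world yaw change 0.0 -> tool rz -0.0', [[1.0, -0.0, -0.001], [-0.0, -1.0, -0.001], [-0.001, 0.001, -1.0]]]
```

View pics/w1.png

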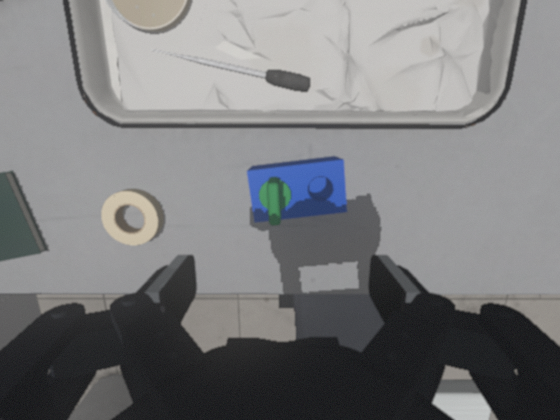

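The wrist view shows the plug at about (273,195) in the block, with the second hole at (320,188). The handle stands nearly vertical in the image. I'll zoom in.

Run:
```python
from h import *
c=dict(np.load("w1.npz"))
cv2.imwrite("pics/w1z.png",cv2.resize(c["img"][145:235,240:360,::-1],None,fx=6,fy=6,interpolation=cv2.INTER_CUBIC))
m=mask(c["img"],"blue")|mask(c["img"],"green")
print(move((464,163,220),-90)[0])
```

```text
[0.0013, -0.0009, -0.0004]
```

View pics/w1z.png

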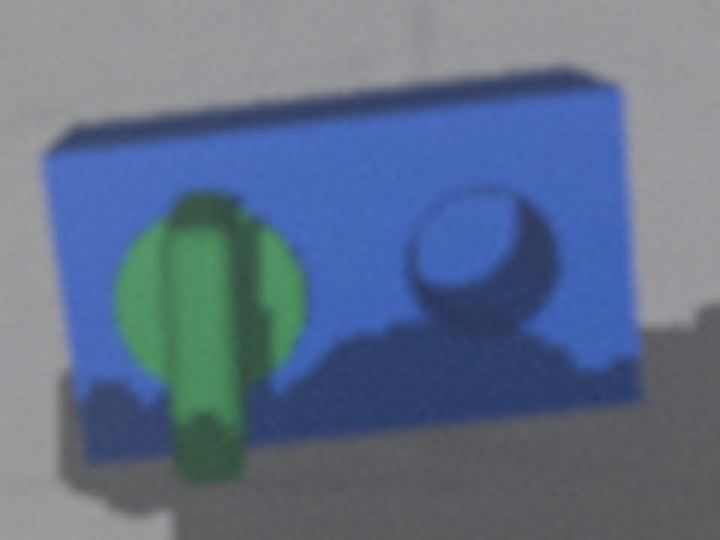

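The zoom shows the top face of the block with corners at (45,155), (622,90), (640,400) and (88,462). The handle's top strip runs from (204,228) to (209,478), the collar's centre is at (210,300) and the empty hole is at (482,260).

Run:
```python
from h import *
c=dict(np.load("w1.npz"))
f=lambda p,z:ray(c,(p[0]/6+240-.4,p[1]/6+145-.4),z)
C=[f(p,52) for p in((45,155),(622,90),(640,400),(88,462))];print(C,np.mean(C,0))
a,b=f((204,228),100),f((209,478),100);print("handle",a,b,(a+b)/2,np.degrees(np.arctan2(*(a-b)[1::-1])))
print("collar",f((210,300),57),"hole",f((482,260),52))
ce=np.mean(C,0);h=f((482,260),52);print(2*ce-h)
```

```text
[array([492.6, 199.5,  52. ]), array([503.7, 101.2,  52. ]), array([449.2,  95. ,  52. ]), array([437.6, 193.5,  52. ])] [470.775 147.3    52.   ]
handle [487.8 171.  100. ] [449.7 170.5 100. ] [468.75 170.75 100.  ] 0.7518699559605041
collar [468.3 171.3  57. ] hole [474.4 124.   52. ]
[467.15 170.6   52.  ]
```

move_arm([
  {"offset": [0.005, -0.0075, 0.06], "angular": [0, 0, 0], "jaw": 0.085},
  {"offset": [0.005, -0.0075, 0.12], "angular": [0, 0, 0], "jaw": 0.085},
  {"offset": [0.005, -0.0075, 0.142], "angular": [0, 0, 0], "jaw": 0.085},
  {"offset": [0.005, -0.0075, 0.142], "angular": [0, 0, 0], "jaw": 0.03},
  {"offset": [0.005, -0.0075, 0.142], "angular": [0, 0, 0], "jaw": 0.0},
], squeeze=60)

```text
time_s: 2.65
eef_pos: [468.1, 169.5, 79.7]
ee_rot: [-0.0, 1.0, -0.001, 0.001]
force: [0.3, 0.6, 0.0]
grip_width: 0.601
```

move_arm([
  {"offset": [0, 0, 0], "angular": [0, 0, 0], "jaw": 0.0},
  {"offset": [0, 0, 0], "angular": [0, 0, 0], "jaw": 0.0},
  {"offset": [0, 0, 0], "angular": [0, 0, 0], "jaw": 0.0},
  {"offset": [0, 0, 0], "angular": [0, 0, 0], "jaw": 0.0},
], squeeze=60)

```text
time_s: 3.15
eef_pos: [467.6, 170.4, 79.1]
ee_rot: [0.0, 1.0, 0.0, 0.001]
force: [-0.9, -1.8, 6.8]
grip_width: 0.115
```

move_arm([
  {"offset": [0, 0, 0], "angular": [0, 0, 0], "jaw": 0.0},
  {"offset": [0, 0, -0.02], "angular": [0, 0, 0], "jaw": 0.0},
  {"offset": [0, 0, -0.05], "angular": [0, 0, 0], "jaw": 0.0},
  {"offset": [0, 0, -0.1], "angular": [0, 0, 0], "jaw": 0.0},
  {"offset": [0, 0, -0.14], "angular": [0, 0, 0], "jaw": 0.0},
], squeeze=60)

```text
time_s: 3.78
eef_pos: [467.1, 170.5, 220.1]
ee_rot: [-0.0, 1.0, -0.0, 0.0]
force: [1.4, -0.4, -0.6]
grip_width: 0.118
```

Run:
```python
from h import *
s=ctrl.sense();print(s["time_s"],s["eef_pos"],s["joints"],s["force"],s["grip_width"])
t=dict(np.load("top0.npz"))
print(move((480,-252,220),10))
```

```text
3.775 [467.07655637 170.47048433 220.12863853] [1.13836893e-01 2.70279757e-01 1.61443612e+00 4.88443031e-05
 1.25606222e+00 1.68467702e+00] [ 1.38014853 -0.35525553 -0.63421481] 0.11798386489308446
[[0.0129, 0.4225, 0.0001], 'world yaw change -80.0 -> tool rz 80.0', [[1.0, -0.0, 0.001], [-0.0, -1.0, 0.0], [0.001, -0.0, -1.0]]]
```

move_arm([
  {"offset": [0.06, 0.29, 0], "angular": [0, 0, 0], "jaw": 0.0},
  {"offset": [0.06, 0.29, 0], "angular": [0, 0, 0], "jaw": 0.0},
  {"offset": [0.06, 0.29, 0], "angular": [0, 0, 0], "jaw": 0.0},
  {"offset": [0.06, 0.29, 0], "angular": [0, 0, 0], "jaw": 0.0},
  {"offset": [0.06, 0.29, 0], "angular": [0, 0, 0], "jaw": 0.0},
])

```text
time_s: 4.4
eef_pos: [527.1, -122.1, 218.2]
ee_rot: [-0.0, 1.0, -0.001, -0.0]
force: [0.9, 1.0, -2.0]
grip_width: 0.116
```

move_arm([
  {"offset": [0.022, 0.133, 0], "angular": [0, 0, -50], "jaw": 0.0},
  {"offset": [0.022, 0.133, 0], "angular": [0, 0, -50], "jaw": 0.0},
  {"offset": [0.022, 0.133, 0], "angular": [0, 0, -50], "jaw": 0.0},
  {"offset": [0.022, 0.133, 0], "angular": [0, 0, -50], "jaw": 0.0},
  {"offset": [0.022, 0.133, 0], "angular": [0, 0, -50], "jaw": 0.0},
])

```text
time_s: 5.03
eef_pos: [548.9, -252.7, 217.9]
ee_rot: [-0.0, 0.905, 0.425, -0.0]
force: [-0.7, 0.0, -1.8]
grip_width: 0.114
```

move_arm([
  {"offset": [0, 0, 0], "angular": [0, 0, -50], "jaw": 0.0},
  {"offset": [0, 0, 0], "angular": [0, 0, -50], "jaw": 0.0},
  {"offset": [0, 0, 0], "angular": [0, 0, -50], "jaw": 0.0},
  {"offset": [0, 0, 0], "angular": [0, 0, -50], "jaw": 0.0},
  {"offset": [0, 0, 0], "angular": [0, 0, -50], "jaw": 0.0},
])

```text
time_s: 5.65
eef_pos: [549.0, -252.4, 218.0]
ee_rot: [-0.0, 0.641, 0.768, -0.0]
force: [0.7, 0.4, -2.3]
grip_width: 0.115
```

move_arm([
  {"offset": [0, 0, 0], "angular": [0, 0, 0], "jaw": 0.0},
  {"offset": [0, 0, 0], "angular": [0, 0, 0], "jaw": 0.0},
])

```text
time_s: 5.9
eef_pos: [549.0, -252.6, 218.2]
ee_rot: [-0.0, 0.644, 0.765, -0.0]
force: [0.2, -0.5, -1.6]
grip_width: 0.118
```

Run:
```python
from h import *
s=ctrl.sense();print(s["time_s"],s["eef_pos"],s["joints"],s["force"],s["grip_width"])
c=ctrl.capture("wrist");np.savez("w2.npz",**c)
R=cv2.Rodrigues(c["rvec"])[0];print((-R.T@np.ravel(c["tvec"])).round(1))
print("tap px guess",proj(c,(549,-253,75)))
print("TCP px",proj(c,s["eef_pos"]))
u,v=proj(c,(549,-253,75)).astype(int)
cv2.imwrite("pics/w2.png",c["img"][:,:,::-1])
```

```text
5.9 [ 549.03126422 -252.58052781  218.21517684] [-6.24825983e-01  5.06605371e-01  1.27826968e+00  1.58568609e-08
  1.35692866e+00 -7.96710253e-01] [ 0.22414959 -0.45812205 -1.633056  ] 0.11804744431667248
[ 538.3 -187.7  349.8]
tap px guess [281.5 204.5]
TCP px [281.2 271.1]
```

View pics/w2.png

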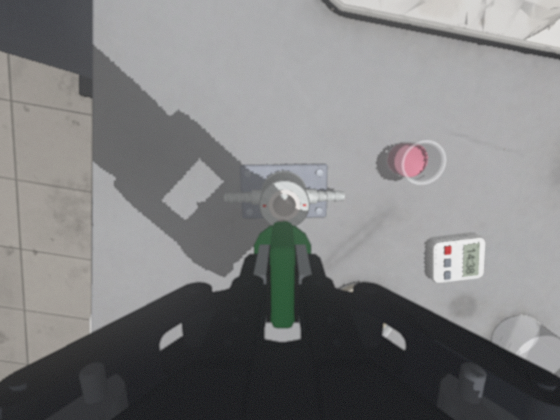

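The wrist view shows the tap's mouth at about (284,204). The tails are horizontal in the image, so the handle is already across them. The plug is held centrally, with its collar at about (282,247). I'll zoom in for the rim and the red marks.

Run:
```python
from h import *
c=dict(np.load("w2.npz"))
cv2.imwrite("pics/w2z.png",cv2.resize(c["img"][160:270,215:355,::-1],None,fx=5.5,fy=5.5,interpolation=cv2.INTER_CUBIC))
```

```text
(no output)
```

View pics/w2z.png

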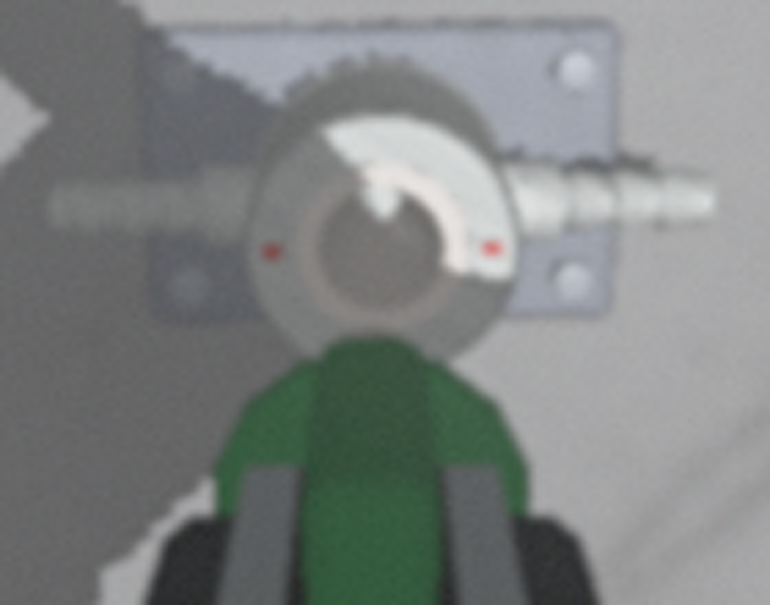

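Run:
```python
from h import *
c=dict(np.load("w2.npz"));s=ctrl.sense();M=rot(s)
f=lambda p,z:ray(c,(p[0]/5.5+215-.4,p[1]/5.5+160-.4),z)
t=f((381,250),75);print("tap",t)
a,b=f((271,252),75),f((491,248),75);print("line deg",np.degrees(np.arctan2(*(b-a)[1::-1])))
P=s["eef_pos"];T=lambda w:M.inv().apply(w-P).round(1)
zc=P[2]+1
print("top near/far",T(f((371,478),zc+21)),T(ray(c,(283,325),zc+21)))
print("bottom front edge of handle at collar top", T(f((375,340),zc-22-2.5)))
print("collar L,R",T(f((215,480),zc-24)),T(f((527,480),zc-24)))
print("tap in tool",T(t), M.as_matrix().round(3).tolist())
```

```text
tap [ 551.3 -253.2   75. ]
line deg 10.935455587297367
top near/far [ 21.9   0.4 -22. ] [-14.9   0.8 -22. ]
bottom front edge of handle at collar top [18.7  0.9 23.5]
collar L,R [  3.6 -15.8  23. ] [ 3.7 16.6 23. ]
tap in tool [ -1.    2.1 143.2] [[-0.172, 0.985, -0.0], [0.985, 0.172, 0.0], [0.0, -0.0, -1.0]]
```

move_arm([
  {"offset": [-0.0026, 0.0015, 0.03], "angular": [0, 0, 0], "jaw": 0.0},
  {"offset": [-0.0026, 0.0015, 0.06], "angular": [0, 0, 0], "jaw": 0.0},
  {"offset": [-0.0026, 0.0015, 0.085], "angular": [0, 0, 0], "jaw": 0.0},
  {"offset": [-0.0026, 0.0015, 0.095], "angular": [0, 0, 0], "jaw": 0.0},
  {"offset": [-0.0026, 0.0015, 0.095], "angular": [0, 0, 0], "jaw": 0.0},
])

```text
time_s: 6.58
eef_pos: [551.0, -254.9, 123.3]
ee_rot: [-0.0, 0.643, 0.766, 0.0]
force: [0.1, 0.7, -0.4]
grip_width: 0.117
```

move_arm([
  {"offset": [0, 0, 0.002], "angular": [0, 0, 0], "jaw": 0.0},
  {"offset": [0, 0, 0.004], "angular": [0, 0, 0], "jaw": 0.0},
  {"offset": [0, 0, 0.006], "angular": [0, 0, 0], "jaw": 0.0},
  {"offset": [0, 0, 0.006], "angular": [0, 0, 0], "jaw": 0.0},
])

```text
time_s: 7.08
eef_pos: [551.0, -254.8, 117.3]
ee_rot: [-0.0, 0.643, 0.766, 0.0]
force: [-0.2, 1.2, -1.0]
grip_width: 0.119
```

move_arm([
  {"offset": [0, 0, 0.001], "angular": [0, 0, 0], "jaw": 0.0},
  {"offset": [0, 0, 0.002], "angular": [0, 0, 0], "jaw": 0.0},
  {"offset": [0, 0, 0.003], "angular": [0, 0, 0], "jaw": 0.0},
  {"offset": [0, 0, 0.004], "angular": [0, 0, 0], "jaw": 0.0},
  {"offset": [0, 0, 0.004], "angular": [0, 0, 0], "jaw": 0.0},
])

```text
time_s: 7.7
eef_pos: [551.0, -254.8, 113.3]
ee_rot: [-0.0, 0.643, 0.766, 0.0]
force: [0.7, 3.6, 2.0]
grip_width: 0.117
```

move_arm([
  {"offset": [0, 0, 0.001], "angular": [0, 0, 0], "jaw": 0.0},
  {"offset": [0, 0, 0.002], "angular": [0, 0, 0], "jaw": 0.0},
  {"offset": [0, 0, 0.002], "angular": [0, 0, 0], "jaw": 0.0},
])

```text
time_s: 8.07
eef_pos: [551.0, -254.7, 111.3]
ee_rot: [-0.0, 0.643, 0.766, 0.0]
force: [0.0, 6.0, 3.8]
grip_width: 0.117
```

move_arm([
  {"offset": [0.0008, 0, 0], "angular": [0, 0, 0], "jaw": 0.0},
  {"offset": [0.0008, 0, 0], "angular": [0, 0, 0], "jaw": 0.0},
  {"offset": [0.0008, 0, 0], "angular": [0, 0, 0], "jaw": 0.0},
])

```text
time_s: 8.45
eef_pos: [550.9, -254.2, 111.2]
ee_rot: [0.0, 0.643, 0.766, -0.0]
force: [2.0, 3.2, 1.7]
grip_width: 0.121
```

Run:
```python
from h import *
s=ctrl.sense();print(s["force"].round(2) if hasattr(s["force"],"round") else s["force"],s["wrist_torque"],s["eef_pos"])
```

```text
[2.   3.21 1.66] [ 0.63552423 -0.11372291  0.01705666] [ 550.8988802 -254.2492649  111.2492471]
```

move_arm([
  {"offset": [0.0009, 0.0004, 0], "angular": [0, 0, 0], "jaw": 0.0},
  {"offset": [0.0009, 0.0004, 0], "angular": [0, 0, 0], "jaw": 0.0},
  {"offset": [0.0009, 0.0004, 0], "angular": [0, 0, 0], "jaw": 0.0},
])

```text
time_s: 8.82
eef_pos: [551.0, -253.5, 111.1]
ee_rot: [-0.0, 0.643, 0.766, -0.0]
force: [-0.1, 0.2, -1.8]
grip_width: 0.118
```

move_arm([
  {"offset": [0, 0, 0.0005], "angular": [0, 0, 0], "jaw": 0.0},
  {"offset": [0, 0, 0.001], "angular": [0, 0, 0], "jaw": 0.0},
  {"offset": [0, 0, 0.0015], "angular": [0, 0, 0], "jaw": 0.0},
  {"offset": [0, 0, 0.0015], "angular": [0, 0, 0], "jaw": 0.0},
])

```text
time_s: 9.32
eef_pos: [551.1, -253.3, 109.8]
ee_rot: [0.0, 0.643, 0.766, -0.0]
force: [-0.3, -0.7, -0.2]
grip_width: 0.116
```

move_arm([
  {"offset": [0, 0, 0.0005], "angular": [0, 0, 0], "jaw": 0.0},
  {"offset": [0, 0, 0.001], "angular": [0, 0, 0], "jaw": 0.0},
  {"offset": [0, 0, 0.0015], "angular": [0, 0, 0], "jaw": 0.0},
  {"offset": [0, 0, 0.0015], "angular": [0, 0, 0], "jaw": 0.0},
])

```text
time_s: 9.82
eef_pos: [551.1, -253.3, 108.4]
ee_rot: [0.0, 0.643, 0.766, -0.0]
force: [-1.1, -0.6, 1.2]
grip_width: 0.121
```

Run:
```python
from h import *
s=ctrl.sense();print(s["force"],s["wrist_torque"],s["eef_pos"],s["joints"])
```

```text
[-1.06701425 -0.59282818  1.22562827] [-0.10794971  0.20174841  0.03446987] [ 551.1253425  -253.27214455  108.43654211] [-6.23666346e-01  6.15879842e-01  1.40141883e+00 -1.19081120e-04
  1.12406962e+00 -7.97870546e-01]
```

move_arm([
  {"offset": [0, 0, 0.0005], "angular": [0, 0, 0], "jaw": 0.0},
  {"offset": [0, 0, 0.001], "angular": [0, 0, 0], "jaw": 0.0},
  {"offset": [0, 0, 0.001], "angular": [0, 0, 0], "jaw": 0.0},
])

```text
time_s: 10.2
eef_pos: [551.2, -253.3, 107.4]
ee_rot: [0.0, 0.643, 0.766, -0.0]
force: [-0.6, -1.0, 3.2]
grip_width: 0.118
```

move_arm([
  {"offset": [0, 0, 0.0005], "angular": [0, 0, 0], "jaw": 0.0},
  {"offset": [0, 0, 0.001], "angular": [0, 0, 0], "jaw": 0.0},
  {"offset": [0, 0, 0.001], "angular": [0, 0, 0], "jaw": 0.0},
])

```text
time_s: 10.58
eef_pos: [551.2, -253.3, 106.5]
ee_rot: [0.0, 0.643, 0.766, 0.0]
force: [-1.5, -0.9, 6.6]
grip_width: 0.117
```

move_arm([
  {"offset": [0, 0, 0.0006], "angular": [0, 0, 0], "jaw": 0.0},
  {"offset": [0, 0, 0.0008], "angular": [0, 0, 5], "jaw": 0.0},
  {"offset": [0, 0, 0.001], "angular": [0, 0, 10], "jaw": 0.0},
], squeeze=70)

```text
time_s: 10.95
eef_pos: [551.2, -253.2, 105.4]
ee_rot: [0.0, 0.708, 0.706, 0.0]
force: [-1.5, 0.3, 4.8]
grip_width: 0.118
```

Run:
```python
from h import *
s=ctrl.sense();print(s["force"],s["wrist_torque"],s["eef_pos"],s["joints"])
```

```text
[-1.52987475  0.33184836  4.82249545] [-0.15650252  0.27038185  0.07028752] [ 551.15770954 -253.22522007  105.4241445 ] [-6.23610588e-01  6.19448550e-01  1.40402314e+00 -1.10842492e-05
  1.11784883e+00 -6.20580638e-01]
```

move_arm([
  {"offset": [0, 0, 0.001], "angular": [0, 0, 4], "jaw": 0.0},
  {"offset": [0, 0, 0.0016], "angular": [0, 0, 8], "jaw": 0.0},
  {"offset": [0, 0, 0.0022], "angular": [0, 0, 12], "jaw": 0.0},
])

```text
time_s: 11.32
eef_pos: [551.3, -253.3, 103.7]
ee_rot: [0.0, 0.778, 0.628, 0.0]
force: [-1.9, 0.1, 8.9]
grip_width: 0.113
```

move_arm([
  {"offset": [0, 0, 0.0003], "angular": [0, 0, 4], "jaw": 0.0},
  {"offset": [0, 0, 0.0006], "angular": [0, 0, 8], "jaw": 0.0},
  {"offset": [0, 0, 0.0009], "angular": [0, 0, 12], "jaw": 0.0},
])

```text
time_s: 11.7
eef_pos: [551.3, -253.3, 102.8]
ee_rot: [0.0, 0.839, 0.544, 0.0]
force: [-2.5, 0.3, 8.5]
grip_width: 0.117
```

move_arm([
  {"offset": [0, 0, 0.0003], "angular": [0, 0, 4], "jaw": 0.0},
  {"offset": [0, 0, 0.0006], "angular": [0, 0, 8], "jaw": 0.0},
])

```text
time_s: 11.95
eef_pos: [551.3, -253.3, 102.3]
ee_rot: [0.0, 0.875, 0.484, 0.0]
force: [-2.9, 0.1, 9.2]
grip_width: 0.121
```

move_arm([
  {"offset": [-0.0001, -0.0001, 0.0004], "angular": [0, 0, 3], "jaw": 0.0},
  {"offset": [-0.0002, -0.0002, 0.0008], "angular": [0, 0, 7], "jaw": 0.0},
  {"offset": [-0.0002, -0.0002, 0.0011], "angular": [0, 0, 11], "jaw": 0.0},
])

```text
time_s: 12.32
eef_pos: [551.3, -253.4, 101.5]
ee_rot: [0.001, 0.918, 0.398, 0.001]
force: [-2.3, 0.5, 11.0]
grip_width: 0.117
```

move_arm([
  {"offset": [0, 0, 0.0003], "angular": [0, 0, 4], "jaw": 0.0},
  {"offset": [0, 0, 0.0006], "angular": [0, 0, 8], "jaw": 0.0},
])

```text
time_s: 12.58
eef_pos: [551.3, -253.4, 101.0]
ee_rot: [0.001, 0.943, 0.333, 0.001]
force: [-1.5, 1.5, 10.9]
grip_width: 0.12
```

move_arm([
  {"offset": [0, 0, 0.0002], "angular": [0, 0, 5], "jaw": 0.0},
  {"offset": [0, 0, 0.0004], "angular": [0, 0, 10], "jaw": 0.0},
  {"offset": [0, 0, 0.0006], "angular": [0, 0, 15], "jaw": 0.0},
])

```text
time_s: 12.95
eef_pos: [551.3, -253.4, 100.4]
ee_rot: [0.001, 0.978, 0.207, 0.001]
force: [-2.3, 0.7, 10.8]
grip_width: 0.115
```

move_arm([
  {"offset": [0, 0, 0.0002], "angular": [0, 0, 5], "jaw": 0.0},
  {"offset": [0, 0, 0.0004], "angular": [0, 0, 10], "jaw": 0.0},
  {"offset": [0, 0, 0.0005], "angular": [0, 0, 14], "jaw": 0.0},
])

```text
time_s: 13.32
eef_pos: [551.3, -253.4, 99.9]
ee_rot: [0.001, 0.996, 0.086, 0.001]
force: [-2.3, 0.6, 11.0]
grip_width: 0.113
```

Run:
```python
from h import *
s=ctrl.sense();print(s["force"],s["wrist_torque"],s["eef_pos"],s["joints"],move((551,-253,100),10.9-90))
```

```text
[-2.2828507   0.61438318 11.0018754 ] [0.07697341 0.44221732 0.21845331] [ 551.31112074 -253.4381261    99.92929026] [-6.23781015e-01  6.25745565e-01  1.40917536e+00  7.24640947e-05
  1.10476968e+00  7.74812682e-01] [[-0.0002, -0.0005, -0.0001], 'world yaw change 1.0 -> tool rz -1.0', [[0.985, 0.171, 0.002], [0.171, -0.985, -0.001], [0.001, 0.001, -1.0]]]
```

move_arm([
  {"offset": [0, 0, 0.0002], "angular": [0, 0, 6], "jaw": 0.0},
  {"offset": [0, 0, 0.0004], "angular": [0, 0, 12], "jaw": 0.0},
  {"offset": [0, 0, 0.0005], "angular": [0, 0, 18], "jaw": 0.0},
])

```text
time_s: 13.7
eef_pos: [551.3, -253.5, 99.4]
ee_rot: [0.0, 0.997, -0.071, 0.001]
force: [-1.7, 0.3, 10.2]
grip_width: 0.118
```

move_arm([
  {"offset": [0, 0, 0.0002], "angular": [0, 0, 6], "jaw": 0.0},
  {"offset": [0, 0, 0.0003], "angular": [0, 0, 12], "jaw": 0.0},
])

```text
time_s: 13.95
eef_pos: [551.3, -253.5, 99.1]
ee_rot: [0.0, 0.985, -0.175, 0.001]
force: [-2.0, -0.5, 10.6]
grip_width: 0.116
```

Now I'll turn it back, still pressing.

move_arm([
  {"offset": [0, 0, 0.0001], "angular": [0, 0, -6], "jaw": 0.0},
  {"offset": [0, 0, 0.0003], "angular": [0, 0, -12], "jaw": 0.0},
  {"offset": [0, 0, 0.0005], "angular": [0, 0, -18], "jaw": 0.0},
])

```text
time_s: 14.32
eef_pos: [551.3, -253.5, 98.8]
ee_rot: [0.0, 1.0, -0.016, 0.001]
force: [-2.9, 1.2, 12.5]
grip_width: 0.116
```

move_arm([
  {"offset": [0, 0, 0.0002], "angular": [0, 0, -6], "jaw": 0.0},
  {"offset": [0, 0, 0.0004], "angular": [0, 0, -13], "jaw": 0.0},
])

```text
time_s: 14.58
eef_pos: [551.3, -253.5, 98.5]
ee_rot: [0.001, 0.995, 0.097, 0.001]
force: [-2.1, 0.7, 13.0]
grip_width: 0.119
```

move_arm([
  {"offset": [0, 0, -0.0003], "angular": [0, 0, -6], "jaw": 0.0},
  {"offset": [0, 0, -0.0003], "angular": [0, 0, -14], "jaw": 0.0},
  {"offset": [0, 0, -0.0003], "angular": [0, 0, -22], "jaw": 0.0},
])

```text
time_s: 14.95
eef_pos: [551.3, -253.5, 98.7]
ee_rot: [0.001, 0.958, 0.286, 0.001]
force: [-3.1, 0.5, 12.3]
grip_width: 0.117
```

move_arm([
  {"offset": [0, 0, 0], "angular": [0, 0, 7], "jaw": 0.0},
  {"offset": [0, 0, 0], "angular": [0, 0, 14], "jaw": 0.0},
  {"offset": [0, 0, 0], "angular": [0, 0, 22], "jaw": 0.0},
  {"offset": [0, 0, 0], "angular": [0, 0, 22], "jaw": 0.0},
])

```text
time_s: 15.45
eef_pos: [551.3, -253.5, 98.7]
ee_rot: [0.001, 0.995, 0.095, 0.001]
force: [-3.1, 1.6, 11.6]
grip_width: 0.117
```

Run:
```python
from h import *
s=ctrl.sense();print(s["force"],s["wrist_torque"],s["eef_pos"],s["joints"],move((551,-253,100),10.9-90))
c=ctrl.capture("wrist");np.savez("w3.npz",**c)
u,v=[int(k) for k in proj(c,s["eef_pos"])];print(u,v)
cv2.imwrite("pics/w3.png",cv2.resize(c["img"][180:330,190:370,::-1],None,fx=4,fy=4,interpolation=cv2.INTER_CUBIC))
```

```text
[-3.1336912   1.64427158 11.6161292 ] [ 0.16837003  0.58564303 -0.11231274] [ 551.33997631 -253.45335811   98.7274092 ] [-6.23833961e-01  6.27204628e-01  1.41016348e+00  2.37829547e-04
  1.10220304e+00  7.56715675e-01] [[-0.0002, -0.0005, -0.0013], 'world yaw change 0.0 -> tool rz -0.0', [[0.982, 0.189, 0.002], [0.189, -0.982, -0.001], [0.002, 0.001, -1.0]]]
283 271
```

View pics/w3.png

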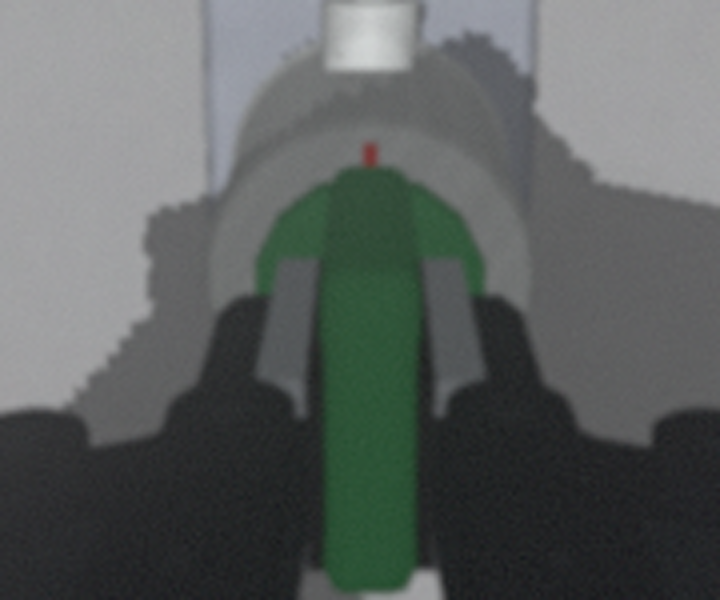

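The wrist view shows the handle in line with the red mark at (370,155) and the tail at (370,35). The collar looks to be on the rim, and the press stayed nearly constant through 44° of turning. One more to-and-fro will confirm that it's home.

move_arm([
  {"offset": [0, 0, 0.0002], "angular": [0, 0, -8], "jaw": 0.0},
  {"offset": [0, 0, 0.0002], "angular": [0, 0, -17], "jaw": 0.0},
  {"offset": [0, 0, 0.0002], "angular": [0, 0, -26], "jaw": 0.0},
])

```text
time_s: 15.88
eef_pos: [551.3, -253.5, 98.6]
ee_rot: [0.001, 0.948, 0.319, 0.001]
force: [-2.1, 2.3, 13.0]
grip_width: 0.115
```

move_arm([
  {"offset": [0, 0, 0], "angular": [0, 0, 9], "jaw": 0.0},
  {"offset": [0, 0, 0], "angular": [0, 0, 18], "jaw": 0.0},
  {"offset": [0, 0, 0], "angular": [0, 0, 26], "jaw": 0.0},
  {"offset": [0, 0, 0], "angular": [0, 0, 26], "jaw": 0.0},
])

```text
time_s: 16.38
eef_pos: [551.4, -253.5, 98.6]
ee_rot: [0.001, 0.995, 0.095, 0.001]
force: [-2.6, 1.0, 12.9]
grip_width: 0.121
```

The force stays at 13 N over 52° of turning, so the plug is home. I'll unload the press partly, then let go and retreat.

move_arm([
  {"offset": [0, 0, -0.001], "angular": [0, 0, 0], "jaw": 0.0},
  {"offset": [0, 0, -0.002], "angular": [0, 0, 0], "jaw": 0.0},
  {"offset": [0, 0, -0.0028], "angular": [0, 0, 0], "jaw": 0.0},
  {"offset": [0, 0, -0.0028], "angular": [0, 0, 0], "jaw": 0.0},
], squeeze=40)

```text
time_s: 16.88
eef_pos: [551.3, -253.5, 100.5]
ee_rot: [0.0, 0.995, 0.096, 0.001]
force: [0.8, -0.1, 6.0]
grip_width: 0.114
```

move_arm([
  {"offset": [0, 0, 0], "angular": [0, 0, 0], "jaw": 0.05},
  {"offset": [0, 0, 0], "angular": [0, 0, 0], "jaw": 0.05},
  {"offset": [0, 0, 0], "angular": [0, 0, 0], "jaw": 0.05},
  {"offset": [0, 0, 0], "angular": [0, 0, 0], "jaw": 0.05},
])

```text
time_s: 17.38
eef_pos: [550.8, -253.2, 99.8]
ee_rot: [-0.0, 0.995, 0.096, -0.0]
force: [-0.4, -0.8, -0.4]
grip_width: 0.583
```

move_arm([
  {"offset": [0, 0, -0.03], "angular": [0, 0, 0], "jaw": 0.05},
  {"offset": [0, 0, -0.07], "angular": [0, 0, 0], "jaw": 0.05},
  {"offset": [0, 0, -0.12], "angular": [0, 0, 0], "jaw": 0.05},
  {"offset": [0, 0, -0.12], "angular": [0, 0, 0], "jaw": 0.05},
  {"offset": [0, 0, -0.12], "angular": [0, 0, 0], "jaw": 0.05},
])

```text
time_s: 18.0
eef_pos: [550.5, -253.1, 219.1]
ee_rot: [-0.0, 0.995, 0.096, -0.0]
force: [-0.2, -0.2, 0.6]
grip_width: 0.583
```

Run:
```python
from h import *
s=ctrl.sense();print(s["time_s"],s["force"],s["eef_pos"])
c=ctrl.capture("wrist");np.savez("w4.npz",**c)
d=ctrl.capture("side");np.savez("side4.npz",**d)
a=cv2.resize(c["img"][130:260,210:350,::-1],(560,520),interpolation=cv2.INTER_CUBIC)
x,y=[int(k) for k in proj(d,(551,-253,80))]
b=cv2.resize(d["img"][y-40:y+64,x-24:x+24,::-1],(240,520),interpolation=cv2.INTER_CUBIC)
cv2.imwrite("pics/w4.png",np.hstack([a,b]));print(x,y)
for z in(75,80,122): print(z,proj(c,(551,-253.4,z)),proj(d,(551,-253.4,z)))
```

```text
18.0 [-0.15503075 -0.17493836  0.64688064] [ 550.53852777 -253.05418796  219.14735181]
280 253
75 [283.  203.5] [280.2 255.4]
80 [283.  204.7] [280.2 253.9]
122 [283.2 216.7] [280.2 240.8]
```

View pics/w4.png

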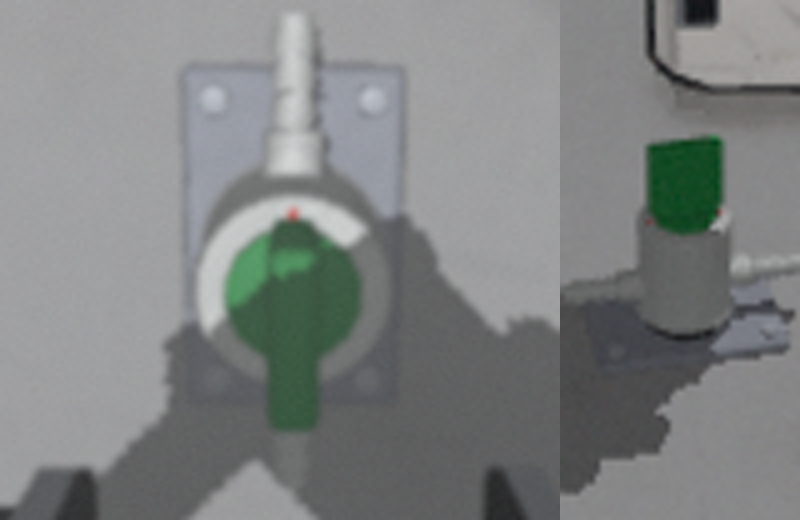

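The wrist and side views show the plug let go and upright, with its collar concentric on the rim. The handle points at the red mark and along the tails. The handle's top measures about row 241 in the side view, against 240.5 predicted for home. The gripper is clear, so I'm handing in.

```bash
python3 -c "
from rig import ctrl
print(ctrl.finish_job())"
```

```text
the job is handed in; nothing more can be done
None
```

I took the plug out of the block and set it in the tap with its handle across the hose tails. I then turned it to and fro until the handle lay in line with the tails, let go, backed off 120 mm and handed in at about 18 s. The program gave no verdict.

- **Press:** about 8 to 13 N for most of the turning. Near the end, as the collar bottomed, it reached about 14.7 N, still below the 18 N limit.
- **Is it home?** The press stayed level (about 13 N) through a last 52° of turning. The plug also came down 11.7 mm from first contact, which fits 8 mm of travel plus the head's sink. I did not measure the collar gap directly.
- **Last pictures:** the plug stood by itself with its collar concentric on the rim and its handle on the red mark. The handle's top was within about half a pixel of where it should be, but the camera is only good to about 2 mm, so this is a weaker check than the force.
- **Correction on the way:** the first descent met about 6 N from the side, because I had misjudged the plug's place in the grip by about 1.5 mm. I moved it across and the side force fell to nearly zero before I pressed.
- **Bystanders:** I kept well clear of the beaker, the vial and the tape roll, but took no final picture to check them.

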